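Put the lathe tools away in their foam inserts

ROBOT

A 6-joint arm with a two-finger parallel gripper is mounted at the origin on the work surface. World frame = base frame: x ahead of the robot, y to its left, z up, the work surface at z = 0. Lengths are in mm, angles in rad, forces in N, time in s.
With the tool pointing down it reaches from about 400 to 925 mm from the base axis. Payload 12.5 kg.
Tool frame: the origin (TCP) lies midway between the tips of the shut fingers; the grasp point (between the pads) lies 19 mm behind it; z points along the fingers, y is the line along which they close (so a half turn about z gives the same grasp; the last joint's range is limited). The gripper opens to 95 mm and grips with 3 to 60 N. Pads are 20 mm wide; open, the fingers measure 119 mm over their backs; the gripper's body (75 mm by 180 mm) begins 59 mm behind the grasp point.
Start: joints at [-1.273, 0.491, 1.559, -0, 1.092, -0.106], TCP at [245.596, -574.743, 214.661] pointing down, gripper open.
Joint ranges: [-3.1, 3.1], [-0.84, 2.19], [0.05, 2.79], [-1.13, 4.28], [0.06, 2.93], [-2.69, 2.69]. Speed limits (rad/s): [2.22, 2.22, 2.79, 3.14, 3.14, 3.14].

INTERFACE

Orientations are given as [roll, pitch, yaw] about the fixed x, y, z axes, in that order (R = Rz(yaw) Ry(pitch) Rx(roll)).
In Python, from cell import readout, eyes, env gives the robot as it stands.
- The arm moves only by the tool move_arm, never from a script. Its argument "plan" is a list of rows, each a list of 3 entries, a list of its own where there are three numbers: the turn, a rotation vector about the tool's x, y, z in degrees, then the shift along the tool's x, y, z in m, then the gripper command: -1 is shut, 1 is fully open, values between are in proportion. In form: [[[ax, ay, az], [x, y, z], jaw], ...]. A call has 1 to 5 rows; each row is the pose to reach, as a shift and turn from the pose commanded when the call began, along the tool's axes at that moment; what a row does not reach only later rows make up. A row lasts 1/8 s, in which the tool goes at most 62.5 mm and 10.7 degrees, less where a joint would pass 70% of its speed; a pose out of reach is approached as far as the arm can. A call with a gripper value outside its range is refused whole. The fingers move at their own pace and stop on an object; the grip force is fixed at half the most. Time passes only in rows, so rows that repeat a pose let the fingers close. It gives the time, the measured TCP pose, the force, the opening and the grip force at its end, in the units of the state.
- readout.state(): the state, without advancing time (a new reading comes with each control period).
- eyes.read_camera(name): name is "side" or "top" or "wrist"; returns a dict with "img" (480x640x3 uint8, red, green, blue), "K" (3x3 intrinsics, pixels), "dist" ([k1, k2, p1, p2, k3] as OpenCV has them; the pictures are not rectified), "extrinsics" (4x4, takes a point from camera to world coordinates). Camera axes: x right, y up, looking along -z (the intrinsics and any distortion apply to the point x, -y, -z); pixel columns grow to the right and rows downward; lengths in mm; the calibration is good to about 2 mm. A picture is of the moment at which its call begins. There is no depth.
- env.job_done(): hands the job in; it is judged then, once.
Trained networks look in a picture, given as the dict that the camera call returned (one of the last four; its "shot" number tells which), for a name from the list of things; names that differ only in an ending like _2 or _b are one class to them, and where a whole thing is asked for, a point or a joint stands for the part that bears it (a point fixed in the world has none). Each returns a list of dicts, best first, with "score" (0 to 1); they miss things now and then, are a little off and sometimes report something else, mostly with a low value. They report only what shows in the picture. A call takes as long as a camera call.
- eyes.cut_out(picture, name): "mask" (480x640 bool, what is visible of it) and "uv" ([column, row] in pixels, amid what is visible of it).
The state is a dict: "t": time; "joints": joint angles; "qvel": joint speeds; "tau": joint torques, N m; "eef_pos": TCP position; "tcp_rot": TCP orientation; "ft_force": force on the tool from outside, world axes, zero at the start; "moment": the same for the moment, N m; "opening": opening from 0.0 (shut) to 1.0 (fully open); "grip_force": force on a finger pad.
Only numpy, scipy, OpenCV 4.12 (cv2) and the standard library are available. Lean on these libraries where they do the work, as an engineer would, in place of code of your own. Each camera call takes 0.05 s, during which the arm holds its last target. There are 200 camera calls.

TASK

Put the four lathe tools away: lay the chuck key, the dial gauge, the tool holder and the micrometer each in the foam insert cut to its outline, the right way round and fully down on the yellow floor of its pocket. Set each one down, do not drop it, and leave the orange box of inserts and the upright collet standing where they are.

Things in the scene. Friction and masses are not known exactly. Their poses are not given: they have to be found in the camera images.
- chuck_key: T-shaped lathe chuck key lying flat, 0.24 kg: dark shank 16 mm square, x -40 to 40 mm; bright 10 mm square drive end to x = 57; bright cross bar 10 mm thick, 97 long, along y at x = -30, axis 8 mm up. Origin under the shank's middle, on its underside; x to the drive end, z up. Grip the shank at the origin across y. Starts with x within 1.1 rad of world +y.
- dial_gauge: Dial indicator lying face up, 0.14 kg: white face, black ticks, red pointer, round case 42 mm across, 20 high; stem 8 then 4 mm thick along +x to 62 mm, axis 10 mm up; cap to x = -31. Origin: centre of the case's underside; x along the stem, z up. Grip the case at the origin across y. Starts with x within 1.1 rad of world +y.
- tool_holder: Lathe tool holder, 0.66 kg: dark steel block 75 (x) x 32 (y) x 40 (z) mm, black dovetail groove in the -y side, four bright screws and a knurled nut on a stud (to 52 mm) on top; bright 12 mm square bit out of the +x end to x = 67 (y 4 to 16, z 3 to 15). Origin: centre of the block's underside, z up. Grip the block at the origin across y. Starts with x within 1.1 rad of world +y.
- micrometer: Micrometer lying flat, 0.2 kg: blue-grey U frame 15 mm thick, x -72 to -12, y -44 to 8 mm, open to +y; along x, axis 8.5 up: sleeve 13 mm thick x -13 to 13, thimble 17 thick to 46, ratchet to 60. Origin under the sleeve's middle, on the bench; z up. Mass centre 20 mm towards the frame. Grip sleeve and thimble at x 0 to 6 across y, clear of the frame. Starts with x within 1.1 rad of world +y.
- key_foam: Fixed foam insert 22 mm thick (local x -70 to 86, y -58 to 58 mm): a T outline cut 12 mm deep through black foam to a yellow floor 10 mm above the bench, 7 mm or more of play. A grey finger notch 40 mm wide, as deep, crosses it along y at x = 0, open at its ends. Origin on the bench: the chuck key's origin belongs 10 mm above it, x and y axes alike. x within 0.25 rad of world +y.
- dial_foam: Fixed foam insert 22 mm thick (local x -66 to 90, y -58 to 58 mm): a disc with stem slot cut 12 mm deep through black foam to a yellow floor 10 mm above the bench, 7 mm or more of play. A grey finger notch 40 mm wide, as deep, crosses it along y at x = 0, open at its ends. Origin on the bench: the dial gauge's origin belongs 10 mm above it, x and y axes alike. x within 0.25 rad of world +y.
- holder_foam: Fixed foam insert 22 mm thick (local x -66 to 90, y -58 to 58 mm): a rectangle with a bit slot cut 12 mm deep through black foam to a yellow floor 10 mm above the bench, 7 mm or more of play. A grey finger notch 40 mm wide, as deep, crosses it along y at x = 0, open at its ends. Origin on the bench: the tool holder's origin belongs 10 mm above it, x and y axes alike. x within 0.25 rad of world +y.
- mic_foam: Fixed foam insert 22 mm thick (local x -84 to 72, y -70 to 46 mm): a U bay and thimble slot cut 12 mm deep through black foam to a yellow floor 10 mm above the bench, 7 mm or more of play. A grey finger notch 40 mm wide, as deep, crosses it along y at x = 0, open at its ends. Origin on the bench: the micrometer's origin belongs 10 mm above it, x and y axes alike. x within 0.25 rad of world +y.
- insert_box: Bystander, leave it there: loose open orange plastic box of gold cutting inserts, 66 (x) x 34 (y) x 16 mm high, standing between the two middle foam inserts. Origin: centre of its underside. Equipment beside the work area (beyond x = 0.82 m and |y| = 0.55 m) is lower than 0.16 m.
- collet: Bystander, leave it there: loose steel spring collet standing upright, 26 mm across at the top, 18 at its foot, 34 high. Origin: centre of its underside. A loose stepped chuck jaw (46 x 18 x 32 mm) stands in the mirrored place across y = 0; it and two 10 mm square tool bits near y = 0 belong to no insert.

How it is judged (in metres and radians):
At the end, for the whole second after the job is handed in: Each of the four tools lies at rest and released in its own foam insert: its origin within 12 mm (horizontally) of the insert's origin and 6 to 14 mm above it (pocket floor at 10 mm), its x axis within 0.2 rad of the insert's (the outline allows only one way round), tilted less than 0.08 rad (horizontal distance between chuck_key and key_foam below 0.012 m and z of chuck_key in the frame of key_foam between 0.006 and 0.014 m and angle between the x axis of chuck_key and the x axis of key_foam, either way round below 0.2 rad and angle between each of chuck_key, dial_gauge, tool_holder, micrometer's own z axis and vertical below 0.08 rad and linear speed of each of chuck_key, dial_gauge, tool_holder, micrometer below 0.02 m/s and angular speed of each of chuck_key, dial_gauge, tool_holder, micrometer below 0.1 rad/s and horizontal distance between dial_gauge and dial_foam below 0.012 m and z of dial_gauge in the frame of dial_foam between 0.006 and 0.014 m and angle between the x axis of dial_gauge and the x axis of dial_foam, either way round below 0.2 rad and horizontal distance between tool_holder and holder_foam below 0.012 m and z of tool_holder in the frame of holder_foam between 0.006 and 0.014 m and angle between the x axis of tool_holder and the x axis of holder_foam, either way round below 0.2 rad and horizontal distance between micrometer and mic_foam below 0.012 m and z of micrometer in the frame of mic_foam between 0.006 and 0.014 m and angle between the x axis of micrometer and the x axis of mic_foam, either way round below 0.2 rad); the robot touches nothing.
It fails at once if a tool is dropped: it falls free of the fingers faster than 0.6 m/s (about 18 mm of fall) ((linear speed of chuck_key above 0.6 m/s and contact force between the fingers and chuck_key below 0.05 N) or (linear speed of dial_gauge above 0.6 m/s and contact force between the fingers and dial_gauge below 0.05 N) or (linear speed of tool_holder above 0.6 m/s and contact force between the fingers and tool_holder below 0.05 N) or (linear speed of micrometer above 0.6 m/s and contact force between the fingers and micrometer below 0.05 N)).
It fails at once if the insert box is pushed more than 20 mm from its place (distance of insert_box from where it was at the start of the episode above 0.02 m).
It fails at once if the collet is pushed more than 20 mm from its place or knocked over (distance of collet from where it was at the start of the episode above 0.02 m or angle between collet's own z axis and vertical above 0.6 rad).
It also fails if it takes over 125 s, if anything falls off the work surface, if the arm or the gripper's body presses on something with over 40 N, if the wrist force passes 120 N, or if a joint passes its speed limit or range.

## Working session

There is one attempt and no reset: what is moved stays moved. The work goes in short steps, Python scripts to look and compute and a tool call to move; the robot and the scene stay as the last step left them, time stands still between calls to the robot, and variables do not carry over. Pictures are saved under pics/ and viewed, at most 14 in all, crops included, and the job is handed in when it is done.

Besides the shell and the picture viewer there is one more tool, called after "Emit:" as name(argument=value, ...) on one line, values as JSON. move_arm: Moves the arm, as the interface text tells. Its arguments: {"type":"object","properties":{"plan":{"type":"array","items":{"type":"array"}}},"required":["plan"]}

```bash
ls; mkdir -p pics
cat > h.py <<'E'
import numpy as np, cv2
from cell import readout, eyes, env
def toworld(c,uv,z):
    """pixel(s) -> world xy at height z (mm)"""
    p=cv2.undistortPoints(np.array(uv,float).reshape(-1,1,2),np.array(c["K"],float),np.array(c["dist"],float))[:,0]
    d=np.c_[p[:,0],-p[:,1],-np.ones(len(p))]; T=np.array(c["extrinsics"]); d=d@T[:3,:3].T; o=T[:3,3]
    return o+d*((z-o[2])/d[:,2])[:,None]
def topix(c,P):
    T=np.linalg.inv(np.array(c["extrinsics"])); q=np.atleast_2d(P)@T[:3,:3].T+T[:3,3]
    q=q*[1,-1,-1]
    return cv2.projectPoints(q.reshape(-1,1,3),np.zeros(3),np.zeros(3),np.array(c["K"],float),np.array(c["dist"],float))[0][:,0]
def save(c,n): cv2.imwrite("pics/"+n+".png",c["img"][:,:,::-1])
E
python3 - <<'E'
from h import *
print(readout.state())
names="chuck_key dial_gauge tool_holder micrometer key_foam dial_foam holder_foam mic_foam insert_box collet".split()
for cam in["top","side"]:
    c=eyes.read_camera(cam); save(c,cam+"0"); print(cam,np.round(c["extrinsics"],2).tolist(),np.round(c["K"],1).tolist(),c["dist"])
    for n in names:
        for r in eyes.cut_out(c,n)[:2]:
            print(n,round(r["score"],2),np.round(r["uv"]),np.round(toworld(c,r["uv"],10)[0]),r["mask"].sum())
E
```

```text
pics
{'t': 0.0, 'joints': array([-1.27260096e+00,  4.91530935e-01,  1.55947454e+00, -2.16818300e-05,
        1.09169451e+00, -1.05604733e-01]), 'qvel': array([ 0.00154479, -0.00048837, -0.00169994, -0.00064264, -0.00291811,
        0.00067935]), 'tau': array([ 5.62213809e-04, -6.12648082e+01, -2.58185667e+01,  6.92627463e-02,
        4.82147781e-02, -1.39073031e-04]), 'eef_pos': array([ 245.50995995, -574.4822226 ,  214.07089272]), 'tcp_rot': array([-3.14048946e+00, -9.76001507e-05,  4.03810052e-01]), 'ft_force': array([-0.09704105, -0.16544481,  0.28412036]), 'moment': array([-0.04018827, -0.0222344 ,  0.01767387]), 'grip_force': 0.0, 'opening': 0.9963653804505724}
top [[0.01, 1.0, -0.09, 397.86], [-1.0, 0.01, 0.0, 1.62], [0.0, 0.09, 1.0, 1473.29], [0.0, 0.0, 0.0, 1.0]] [[608.8, 0.0, 321.0], [0.0, 608.8, 248.8], [0.0, 0.0, 1.0]] [-0.10562192  0.          0.          0.          0.        ]
chuck_key 0.96 [364. 281.] [ 456. -102.   10.] 408
chuck_key 0.41 [374. 189.] [ 681. -127.   10.] 3107
dial_gauge 0.61 [272. 276.] [468. 119.  10.] 301
tool_holder 0.96 [435. 315.] [ 376. -275.   
[... 471 characters left out ...]
0.58, -85.67], [-0.71, -0.4, 0.58, 642.01], [0.0, 0.82, 0.57, 655.07], [0.0, 0.0, 0.0, 1.0]] [[509.7, 0.0, 314.6], [0.0, 509.7, 242.6], [0.0, 0.0, 1.0]] [0.01490404 0.         0.         0.         0.        ]
chuck_key 0.62 [377. 253.] [446. -88.  10.] 421
dial_gauge 0.93 [296. 290.] [480. 121.  10.] 409
micrometer 0.57 [263. 360.] [387. 284.  10.] 976
dial_foam 0.61 [310. 208.] [ 682. -119.   10.] 2020
holder_foam 0.59 [224. 263.] [651. 167.  10.] 3188
holder_foam 0.47 [295. 239.] [610.   1.  10.] 447
mic_foam 0.65 [403. 187.] [ 586. -368.   10.] 1614
mic_foam 0.37 [265. 361.] [384. 283.  10.] 977
insert_box 0.92 [293. 240.] [609.   7.  10.] 436
collet 0.75 [244. 307.] [513. 224.  10.] 233
```

Run:
```python
import cv2
a=cv2.imread("pics/top0.png")[150:350,110:510]
cv2.imwrite("pics/top0c.png",cv2.resize(a,(800,400),interpolation=cv2.INTER_CUBIC))
```

```text
(no output)
```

View pics/top0c.png

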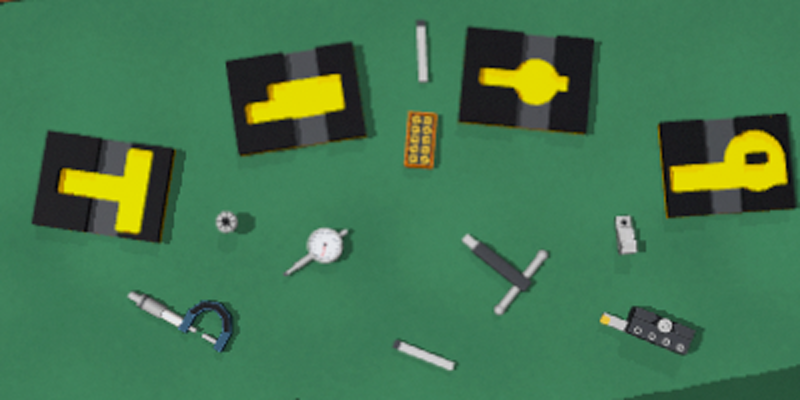

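View pics/side0.png

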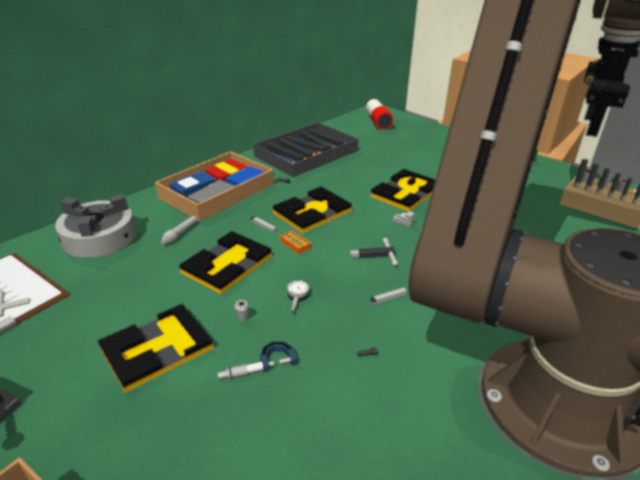

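```bash
cat >> h.py <<'E'
from scipy.optimize import minimize
def box(x0,x1,y0,y1,z0,z1): return np.array([[x,y,z] for x in(x0,x1) for y in(y0,y1) for z in(z0,z1)],float)
def cyl(r,z0,z1,cx=0,cy=0):
    a=np.linspace(0,2*np.pi,25)[:-1]; return np.array([[cx+r*np.cos(t),cy+r*np.sin(t),z] for t in a for z in(z0,z1)])
def mic():
    P=[box(-13,13,-6.5,6.5,2,15),box(13,46,-8.5,8.5,0,17),box(46,60,-6,6,2.5,14.5)]
    a=np.linspace(0,np.pi,13); c=np.c_[-42-26*np.cos(a),-18-22*np.sin(a)] # rough U centre line
    c=np.vstack([[-67,4],c,[-17,4]])
    for p,q in zip(c[:-1],c[1:]): P.append(np.vstack([cyl(4.5,0,15,*p),cyl(4.5,0,15,*q)]))
    P.append(box(-60,-40,-3,3,5,12)); return P
M={"chuck_key":[box(-40,40,-8,8,0,16),box(40,57,-5,5,3,13),box(-35,-25,-48.5,48.5,3,13)],
"dial_gauge":[cyl(21,0,20),box(15,40,-4,4,6,14),box(40,62,-2,2,8,12),box(-31,-18,-4,4,6,14)],
"tool_holder":[box(-37.5,37.5,-16,16,0,40),cyl(8,40,52),box(37,67,4,16,3,15)],"micrometer":mic(),
"key_foam":[box(-70,86,-58,58,0,22)],"dial_foam":[box(-66,90,-58,58,0,22)],"holder_foam":[box(-66,90,-58,58,0,22)],"mic_foam":[box(-84,72,-70,46,0,22)],
"insert_box":[box(-33,33,-17,17,0,16)],"collet":[cyl(13,24,34),cyl(9,0,24)]}
def world(P,x,y,a,z=0):
    c,s=np.cos(a),np.sin(a); return P@np.array([[c,s,0],[-s,c,0],[0,0,1]])+[x,y,z]
def render(c,parts,p,z=0):
    m=np.zeros((480*2,640*2),np.uint8)
    for P in parts:
        h=cv2.convexHull(topix(c,world(P,*p,z)).astype(np.float32))[:,0]
        if np.abs(h).max()>5000: continue
        cv2.fillConvexPoly(m,np.round((h*2+.5)*16).astype(np.int32),255,shift=4)
    return cv2.GaussianBlur(cv2.resize(m,(640,480),interpolation=cv2.INTER_AREA).astype(np.float32)/255,(0,0),1.0)
def fit(c,mask,name,p0,z=0,steps=(8,8,.15)):
    t=cv2.GaussianBlur(mask.astype(np.float32),(0,0),1.0)
    f=lambda p:float(((render(c,M[name],p,z)-t)**2).sum())
    best=None
    for k in(1,-1):
        s=np.vstack([p0]+[np.add(p0,k*np.eye(3)[i]*steps[i]) for i in range(3)])
        r=minimize(f,p0,method="Nelder-Mead",options=dict(initial_simplex=s,xatol=.05,fatol=.05,maxiter=150))
        if best is None or r.fun<best.fun: best=r
    return best.x, best.fun/max((t**2).sum(),1)
def overlay(img,c,name,p,z=0):
    for P in M[name]:
        h=cv2.convexHull(topix(c,world(P,*p,z)).astype(np.float32))
        cv2.polylines(img,[np.round(h*16).astype(np.int32)],True,(255,0,255),1,cv2.LINE_AA,4)
E
python3 - <<'E'
from h import *
c=eyes.read_camera("top"); img=c["img"].copy()
g=dict(chuck_key=1.0,dial_gauge=2.4,tool_holder=1.2,micrometer=1.1,key_foam=1.6,dial_foam=1.57,holder_foam=1.7,mic_foam=1.7,insert_box=0,collet=0)
out={}
for n,a in g.items():
    r=eyes.cut_out(c,n)
    if not r: print(n,"none");continue
    w=toworld(c,r[0]["uv"],10)[0]
    p,e=fit(c,r[0]["mask"],n,[w[0],w[1],a]); print(n,round(r[0]["score"],2),np.round(p,2),round(e,3)); overlay(img,c,n,p)
cv2.imwrite("pics/fit0.png",cv2.resize(img[150:350,110:510,::-1],(800,400),interpolation=cv2.INTER_CUBIC))
E
```

```text
chuck_key 0.89 [452.41 -93.2    0.92] 0.02
dial_gauge 0.62 [476.09 116.25   2.2 ] 0.136
tool_holder 0.6 [ 375.72 -280.36    1.18] 0.034
micrometer 0.83 [385.71 301.47   1.06] 0.093
key_foam 0.89 [544.1  380.55   1.44] 0.019
dial_foam 0.9 [ 676.72 -135.24    1.48] 0.01
holder_foam 0.9 [655.51 143.83   1.73] 0.015
mic_foam 0.8 [ 562.76 -364.2     1.65] 0.009
insert_box 0.68 [ 6.0512e+02  4.6000e+00 -5.0000e-02] 0.04
collet none
```

View pics/fit0.png

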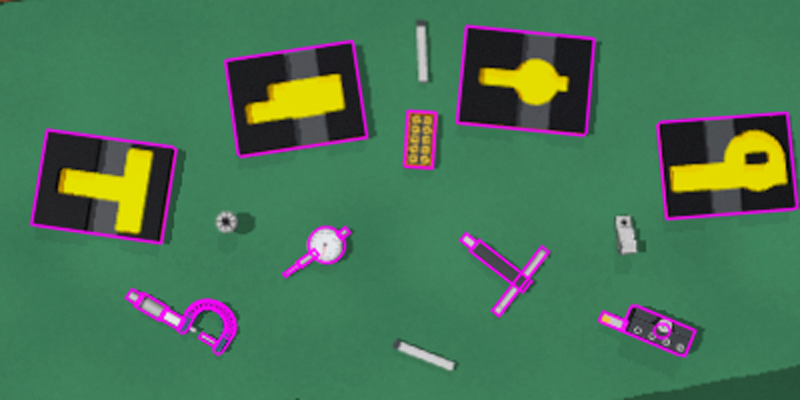

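```bash
cat >> h.py <<'E'
from scipy.spatial.transform import Rotation as Ro
def rel(*targets,start=None):
    """shift (tool axes, m) and turn to each (x,y,z,yaw), tool down, from start pose or measured"""
    s=readout.state()
    p,R=(s["eef_pos"],Ro.from_euler("xyz",s["tcp_rot"])) if start is None else (np.array(start[:3]),Ro.from_euler("xyz",[np.pi,0,start[3]]))
    for t in targets:
        d=R.inv().apply(np.array(t[:3])-p)/1000; r=(R.inv()*Ro.from_euler("xyz",[np.pi,0,t[3]])).as_rotvec(degrees=True)
        print("turn",np.round(r,1).tolist(),"shift",np.round(d,4).tolist())
def look(cam,names,z=0):
    """names: {name: guess pose}"""
    c=eyes.read_camera(cam); img=c["img"].copy(); res={}
    for n,g in names.items():
        r=eyes.cut_out(c,n)
        if not r: print(n,"none"); continue
        p,e=fit(c,r[0]["mask"],n,g,z); res[n]=p
        print(n,round(r[0]["score"],2),"pose",np.round(p,2),"err",round(e,3),"touches border",r[0]["mask"][[0,-1]].any() or r[0]["mask"][:,[0,-1]].any()); overlay(img,c,n,p,z)
    return c,img,res
def st():
    s=readout.state(); print("t",round(s["t"],2),np.round(s["eef_pos"],1),np.round(s["tcp_rot"],3),"F",np.round(s["ft_force"],1),"open",round(s["opening"]*95,1),"grip",round(s["grip_force"],1))
E
python3 -c "
from h import *
st(); rel((376,-280,215,1.18))
c=eyes.read_camera('wrist'); T=np.array(c['extrinsics']); print(T.round(3).tolist(), c['K'].round().tolist())"
```

```text
t 1.65 [ 245.6 -574.7  214.6] [ 3.142 -0.     0.404] F [ 0.2 -0.2 -0. ] open 94.8 grip 0.0
turn [0.0, -0.0, -44.5] shift [0.2357, -0.2198, -0.0004]
[[0.393, 0.886, 0.246, 313.77], [-0.919, 0.379, 0.104, -545.742], [-0.001, -0.267, 0.964, 386.701], [0.0, 0.0, 0.0, 1.0]] [[342.0, 0.0, 316.0], [0.0, 342.0, 246.0], [0.0, 0.0, 1.0]]
```

Emit:
move_arm(plan=[[[0,0,-44.5],[0.2357,-0.2198,0],1],[[0,0,-44.5],[0.2357,-0.2198,0],1],[[0,0,-44.5],[0.2357,-0.2198,0],1],[[0,0,-44.5],[0.2357,-0.2198,0],1],[[0,0,-44.5],[0.2357,-0.2198,0],1]])

```text
t: 2.33
eef_pos: [372.6, -287.2, 214.9]
tcp_rot: [3.141, 0.0, 1.183]
ft_force: [0.6, -0.8, -0.5]
opening: 0.999
grip_force: 0.0
```

Emit:
move_arm(plan=[[[0,0,0],[0,0,0],0.5]])

```text
t: 2.45
eef_pos: [373.1, -285.8, 215.0]
tcp_rot: [3.141, -0.0, 1.185]
ft_force: [-0.3, -0.4, 0.1]
opening: 0.936
grip_force: 0.0
```

```bash
python3 -c "
from h import *
st(); c,img,r=look('wrist',dict(tool_holder=(376,-280,1.18)))
cv2.imwrite('pics/w1.png',img[:,:,::-1])"
```

```text
t 2.45 [ 373.1 -285.8  215. ] [ 3.141 -0.     1.185] F [-0.3 -0.4  0.1] open 89.0 grip 0.0
tool_holder 0.64 pose [ 374.29 -281.45    1.19] err 0.007 touches border False
```

View pics/w1.png

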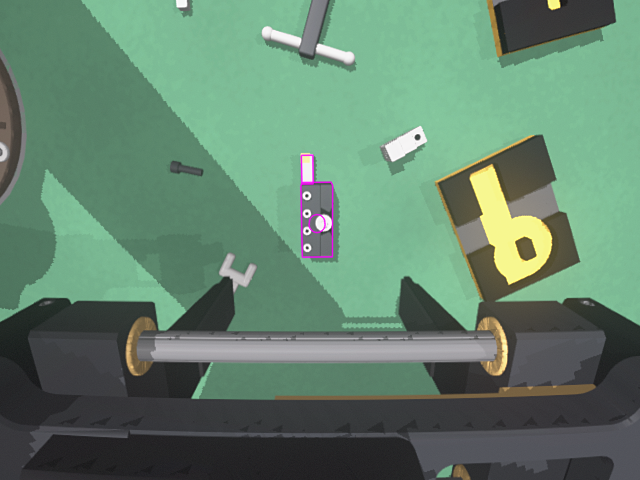

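```bash
python3 -c "
from h import *
st(); rel((374.3,-281.4,8,1.19))
rel((655.5,143.8,120,1.73),(655.5,143.8,18.5,1.73),start=(374.3,-281.4,120,1.19))"
```

```text
t 2.55 [ 372.4 -288.9  214.9] [3.141e+00 1.000e-03 1.182e+00] F [ 0.4 -0.6 -0.3] open 82.2 grip 0.0
turn [0.0, 0.0, -0.5] shift [0.0078, -0.0012, 0.2069]
turn [-0.0, 0.0, -30.9] shift [0.4993, 0.103, 0.0]
turn [-0.0, 0.0, -30.9] shift [0.4993, 0.103, 0.1015]
```

Emit:
move_arm(plan=[[[0,0,-0.5],[0.0078,-0.0012,0.06],0.45],[[0,0,-0.5],[0.0078,-0.0012,0.12],0.45],[[0,0,-0.5],[0.0078,-0.0012,0.165],0.45],[[0,0,-0.5],[0.0078,-0.0012,0.165],0.45]])

```text
t: 3.05
eef_pos: [372.4, -281.6, 47.4]
tcp_rot: [-3.136, -0.002, 1.187]
ft_force: [0.2, -0.9, -0.1]
opening: 0.727
grip_force: 0.0
```

```bash
python3 -c "
from h import *
st(); rel((374.3,-281.4,8,1.19))"
```

```text
t 3.05 [ 372.4 -281.6   47.4] [-3.136e+00 -2.000e-03  1.187e+00] F [ 0.2 -0.9 -0.1] open 69.0 grip 0.0
turn [-0.3, -0.1, -0.2] shift [0.0008, 0.0018, 0.0394]
```

Emit:
move_arm(plan=[[[0,0,0],[0.001,0.0015,0.03],0.45],[[0,0,0],[0.001,0.0015,0.041],0.45],[[0,0,0],[0.001,0.0015,0.041],0.0],[[0,0,0],[0.001,0.0015,0.041],-0.6],[[0,0,0],[0.001,0.0015,0.041],-1]])

```text
t: 3.68
eef_pos: [375.9, -281.2, 9.5]
tcp_rot: [3.14, 0.001, 1.189]
ft_force: [0.4, 0.4, 0.4]
opening: 0.465
grip_force: 0.0
```

Emit:
move_arm(plan=[[[0,0,0],[0,0,0],-1],[[0,0,0],[0,0,0],-1],[[0,0,0],[0,0,0],-1]])

```text
t: 4.05
eef_pos: [375.7, -281.0, 9.0]
tcp_rot: [3.141, 0.0, 1.189]
ft_force: [-1.0, 0.9, 7.0]
opening: 0.336
grip_force: 30.0
```

Emit:
move_arm(plan=[[[0,0,0],[0,0,-0.02],-1],[[0,0,0],[0,0,-0.06],-1],[[0,0,0],[0,0,-0.11],-1],[[0,0,0],[0,0,-0.11],-1]])

```text
t: 4.55
eef_pos: [376.4, -281.6, 120.9]
tcp_rot: [3.137, 0.002, 1.189]
ft_force: [0.0, 0.7, -7.5]
opening: 0.33
grip_force: 30.0
```

Emit:
move_arm(plan=[[[0,0,-5],[0.04,0.01,0],-1],[[0,0,-12],[0.1,0.02,0],-1],[[0,0,-18],[0.15,0.03,0],-1],[[0,0,-24],[0.2,0.04,0],-1],[[0,0,-30.9],[0.25,0.05,0],-1]])

```text
t: 5.18
eef_pos: [515.0, -65.7, 116.5]
tcp_rot: [-3.139, -0.001, 1.732]
ft_force: [1.3, -1.7, -7.7]
opening: 0.334
grip_force: 30.0
```

```bash
python3 -c "
from h import *
st(); rel((655.5,143.8,120,1.73))"
```

```text
t 5.17 [515.  -65.7 116.5] [-3.139e+00 -1.000e-03  1.732e+00] F [ 1.3 -1.7 -7.7] open 31.7 grip 30.0
turn [-0.2, -0.1, 0.1] shift [0.1842, 0.1724, -0.0038]
```

Emit:
move_arm(plan=[[[0,0,0],[0.04,0.037,0],-1],[[0,0,0],[0.08,0.075,0],-1],[[0,0,0],[0.12,0.112,0],-1],[[0,0,0],[0.16,0.15,0],-1],[[0,0,0],[0.184,0.172,0],-1]])

```text
t: 5.8
eef_pos: [656.0, 143.5, 115.3]
tcp_rot: [-3.138, -0.0, 1.73]
ft_force: [0.6, -0.2, -7.1]
opening: 0.335
grip_force: 30.0
```

Emit:
move_arm(plan=[[[0,0,0],[0,0,0],-1],[[0,0,0],[0,0,0],-1],[[0,0,0],[0,0,0],-1]])

```text
t: 6.18
eef_pos: [655.5, 140.2, 117.8]
tcp_rot: [-3.14, 0.0, 1.728]
ft_force: [-0.9, -0.7, -6.6]
opening: 0.34
grip_force: 30.0
```

```bash
python3 -c "
from h import *
st(); rel((655.5,143.8,19.5,1.73))
c,img,r=look('wrist',dict(holder_foam=(655,144,1.73)))
z=readout.state()['eef_pos'][2]-9
q=eyes.cut_out(c,'tool_holder'); print(len(q), fit(c,q[0]['mask'],'tool_holder',(655.5,143.8,1.73),z) if q else '')
for n in ['tool_holder']: overlay(img,c,n,(655.5,143.8,1.73),z)
cv2.imwrite('pics/w2.png',img[:,:,::-1])"
```

```text
t 6.17 [655.5 140.2 117.8] [-3.14   0.     1.728] F [-0.9 -0.7 -6.6] open 32.3 grip 30.0
turn [-0.1, 0.0, -0.1] shift [0.0036, 0.0007, 0.0983]
holder_foam 0.62 pose [654.73 145.35   1.73] err 0.537 touches border False
1 (array([654.58607253, 140.13865834,   1.73106162]), np.float64(0.21442654377222392))
```

View pics/w2.png

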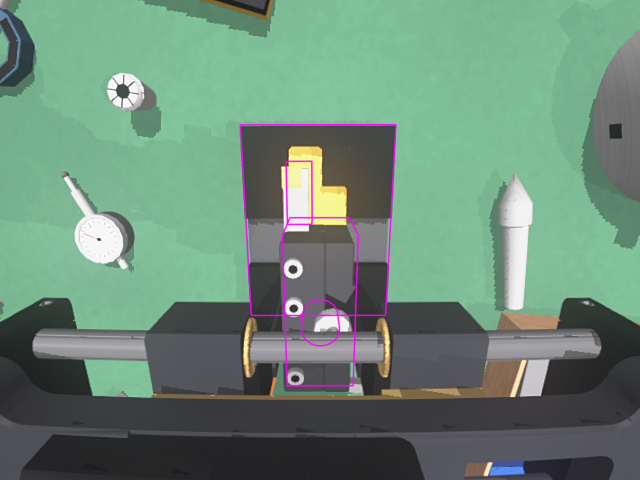

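Emit:
move_arm(plan=[[[0,0,0],[0.004,0.0,0.03],-1],[[0,0,0],[0.004,0.0,0.06],-1],[[0,0,0],[0.004,0.0,0.075],-1],[[0,0,0],[0.004,0.0,0.08],-1],[[0,0,0],[0.004,0.0,0.08],-1]])

```text
t: 6.95
eef_pos: [655.9, 145.1, 39.2]
tcp_rot: [3.141, 0.0, 1.728]
ft_force: [-0.7, 1.6, -6.7]
opening: 0.337
grip_force: 30.0
```

```bash
python3 -c "
from h import *
st(); rel((656,144,19.5,1.73))"
```

```text
t 6.95 [655.9 145.1  39.2] [3.141 0.    1.728] F [-0.7  1.6 -6.7] open 32.0 grip 30.0
turn [0.0, 0.0, -0.1] shift [-0.0011, -0.0001, 0.0197]
```

Emit:
move_arm(plan=[[[0,0,0],[0,0,0.01],-1],[[0,0,0],[0,0,0.0175],-1],[[0,0,0],[0,0,0.0195],-1],[[0,0,0],[0,0,0.0195],-1],[[0,0,0],[0,0,0.0195],-1]])

```text
t: 7.58
eef_pos: [655.6, 145.2, 19.1]
tcp_rot: [3.141, 0.0, 1.728]
ft_force: [0.0, 0.9, -6.5]
opening: 0.336
grip_force: 30.0
```

Emit:
move_arm(plan=[[[0,0,0],[0,0,0.001],-1],[[0,0,0],[0,0,0.001],-0.2],[[0,0,0],[0,0,0.001],0.0],[[0,0,0],[0,0,0.001],0.0],[[0,0,0],[0,0,0.001],0.0]])

```text
t: 8.2
eef_pos: [655.6, 145.1, 18.1]
tcp_rot: [3.141, 0.0, 1.728]
ft_force: [-0.4, 0.2, 0.1]
opening: 0.498
grip_force: 0.0
```

Emit:
move_arm(plan=[[[0,0,0],[0,0,-0.03],0.0],[[0,0,0],[0,0,-0.08],0.2],[[0,0,0],[0,0,-0.14],0.4],[[0,0,0],[0,0,-0.18],0.5],[[0,0,0],[0,0,-0.18],0.5]])

```text
t: 8.82
eef_pos: [656.6, 145.3, 201.7]
tcp_rot: [3.136, 0.0, 1.729]
ft_force: [-0.9, -0.8, -0.8]
opening: 0.746
grip_force: 0.0
```

```bash
python3 -c "
from h import *
st(); rel((476,116,200,2.2))
c,img,r=look('wrist',dict(tool_holder=(655,144,1.73),dial_gauge=(476,116,2.2)),z=10)
cv2.imwrite('pics/w3.png',img[:,:,::-1])"
```

```text
t 8.82 [656.6 145.3 201.7] [3.136 0.    1.729] F [-0.9 -0.8 -0.8] open 70.9 grip 0.0
turn [0.3, 0.1, -27.0] shift [-0.0006, -0.183, 0.0006]
tool_holder 0.72 pose [654.77 145.51   1.73] err 0.009 touches border False
dial_gauge 0.94 pose [478.56 120.71   2.2 ] err 0.061 touches border False
```

View pics/w3.png

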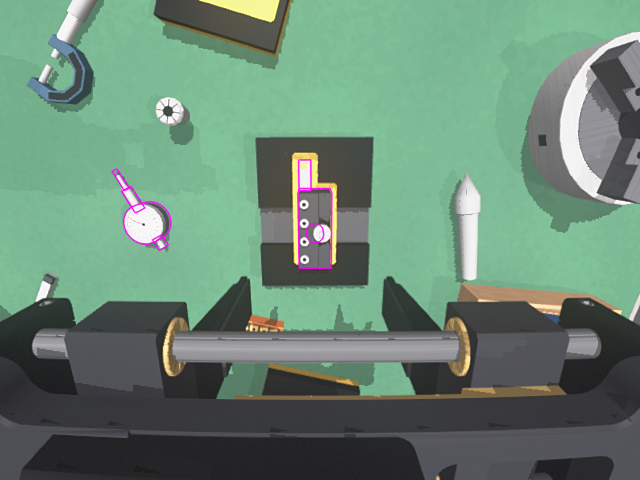

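Emit:
move_arm(plan=[[[0,0,-10],[0,-0.05,0],0.5],[[0,0,-20],[0,-0.1,0],0.5],[[0,0,-27],[0,-0.15,0],0.5],[[0,0,-27],[0,-0.182,0],0.5],[[0,0,-27],[0,-0.182,0],0.5]])

```text
t: 9.6
eef_pos: [473.9, 116.4, 197.4]
tcp_rot: [-3.14, -0.001, 2.2]
ft_force: [-0.1, 0.3, -0.2]
opening: 0.751
grip_force: 0.0
```

Emit:
move_arm(plan=[[[0,0,0],[0,0,0],0.5],[[0,0,0],[0,0,0],0.5]])

```text
t: 9.85
eef_pos: [476.5, 116.6, 197.6]
tcp_rot: [-3.141, -0.0, 2.2]
ft_force: [-0.0, 0.8, -0.5]
opening: 0.75
grip_force: 0.0
```

```bash
python3 -c "
from h import *
c,img,r=look('wrist',dict(dial_gauge=(476,116,2.2)))
st(); p=r['dial_gauge']; rel((p[0],p[1],4,p[2]))
cv2.imwrite('pics/w4.png',img[:,:,::-1])"
```

```text
dial_gauge 0.58 pose [474.86 118.13   2.2 ] err 0.016 touches border False
t 9.95 [476.2 116.6 197.6] [-3.141 -0.     2.2  ] F [0.3 0.4 0.4] open 70.9 grip 0.0
turn [-0.0, -0.0, 0.1] shift [0.002, -0.0001, 0.1936]
```

View pics/w4.png

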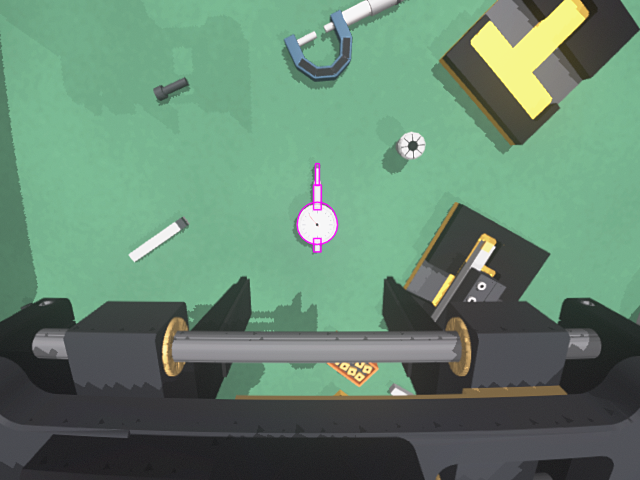

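Emit:
move_arm(plan=[[[0,0,0],[0.002,0,0.06],0.5],[[0,0,0],[0.002,0,0.12],0.5],[[0,0,0],[0.002,0,0.165],0.5],[[0,0,0],[0.002,0,0.185],0.5],[[0,0,0],[0.002,0,0.193],0.5]])

```text
t: 10.58
eef_pos: [474.4, 118.2, 3.7]
tcp_rot: [-3.14, -0.001, 2.2]
ft_force: [-0.1, -0.3, 0.5]
opening: 0.748
grip_force: 0.0
```

Emit:
move_arm(plan=[[[0,0,0],[0,0,0],0.2],[[0,0,0],[0,0,0],-0.1],[[0,0,0],[0,0,0],-0.5],[[0,0,0],[0,0,0],-1],[[0,0,0],[0,0,0],-1]])

```text
t: 11.2
eef_pos: [475.0, 118.2, 5.8]
tcp_rot: [3.14, 0.001, 2.2]
ft_force: [0.0, 0.1, 7.1]
opening: 0.434
grip_force: 30.0
```

```bash
python3 -c "
from h import *
st(); s=readout.state();
rel((676.7,-135.2,100,1.48),start=(*s['eef_pos'],s['tcp_rot'][2]))"
```

```text
t 11.2 [475.  118.2   5.8] [3.14e+00 1.00e-03 2.20e+00] F [0.  0.1 7.1] open 41.2 grip 30.0
turn [0.0, -0.0, 41.2] shift [-0.3236, 0.014, -0.0942]
```

Emit:
move_arm(plan=[[[0,0,0],[0,0,-0.02],-1],[[0,0,0],[0,0,-0.06],-1],[[0,0,5],[-0.04,0.002,-0.095],-1],[[0,0,12],[-0.09,0.004,-0.095],-1],[[0,0,20],[-0.14,0.006,-0.095],-1]])

```text
t: 11.82
eef_pos: [562.6, 7.4, 100.9]
tcp_rot: [3.14, 0.001, 1.847]
ft_force: [-0.0, -0.2, -2.2]
opening: 0.433
grip_force: 30.0
```

```bash
python3 -c "
from h import *
st(); rel((676.7,-135.2,100,1.48))"
```

```text
t 11.82 [562.6   7.4 100.9] [3.140e+00 1.000e-03 1.847e+00] F [-0.  -0.2 -2.2] open 41.1 grip 30.0
turn [0.1, 0.0, 21.0] shift [-0.1683, 0.0709, 0.0011]
```

Emit:
move_arm(plan=[[[0,0,8],[-0.05,0.021,0],-1],[[0,0,16],[-0.1,0.042,0],-1],[[0,0,21],[-0.145,0.061,0],-1],[[0,0,21],[-0.168,0.071,0],-1],[[0,0,21],[-0.168,0.071,0],-1]])

```text
t: 12.45
eef_pos: [676.7, -134.8, 99.5]
tcp_rot: [-3.141, 0.0, 1.482]
ft_force: [-0.1, 0.6, -2.0]
opening: 0.437
grip_force: 30.0
```

Emit:
move_arm(plan=[[[0,0,0],[0,0,0],-1],[[0,0,0],[0,0,0],-1]])

```text
t: 12.7
eef_pos: [676.0, -132.5, 100.3]
tcp_rot: [-3.141, -0.0, 1.485]
ft_force: [0.3, -0.3, -0.6]
opening: 0.433
grip_force: 30.0
```

```bash
python3 -c "
from h import *
c=eyes.read_camera('wrist'); z=readout.state()['eef_pos'][2]-5.8
q=eyes.cut_out(c,'dial_gauge')
if q: print(q[0]['score'],fit(c,q[0]['mask'],'dial_gauge',(676.7,-135.2,1.48),z))
img=c['img'].copy(); overlay(img,c,'dial_foam',(676.7,-135.2,1.48));
st(); rel((676.7,-135.2,16,1.48))
cv2.imwrite('pics/w5.png',img[:,:,::-1])"
```

```text
0.84 (array([ 675.08995647, -132.61915038,    1.48521233]), np.float64(0.11980621822147176))
t 12.8 [ 676.2 -132.6  100.4] [3.142 0.    1.485] F [ 0.4 -0.1 -2. ] open 41.6 grip 30.0
turn [0.0, 0.0, 0.3] shift [-0.0025, 0.0007, 0.0844]
```

View pics/w5.png

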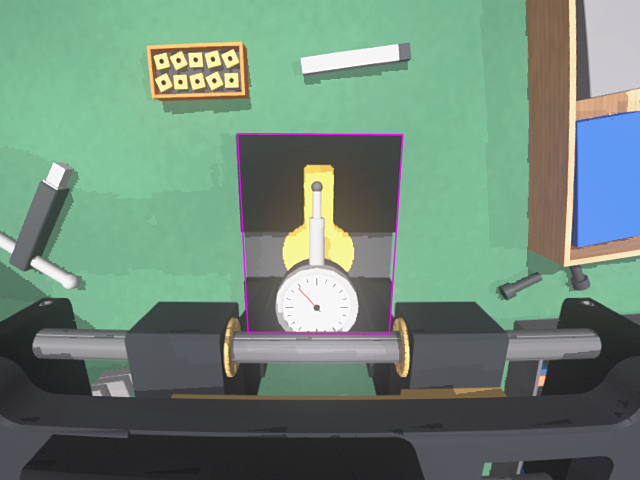

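Emit:
move_arm(plan=[[[0,0,0],[-0.0025,0,0.04],-1],[[0,0,0],[-0.0025,0,0.065],-1],[[0,0,0],[-0.0025,0,0.077],-1],[[0,0,0],[-0.0025,0,0.083],-1],[[0,0,0],[-0.0025,0,0.084],-1]])

```text
t: 13.42
eef_pos: [676.5, -135.8, 16.6]
tcp_rot: [3.141, 0.0, 1.484]
ft_force: [-0.1, -0.1, -1.2]
opening: 0.433
grip_force: 30.0
```

Emit:
move_arm(plan=[[[0,0,0],[0,0,0],-1],[[0,0,0],[0,0,0],-1]])

```text
t: 13.68
eef_pos: [676.5, -135.9, 16.8]
tcp_rot: [3.141, 0.0, 1.484]
ft_force: [0.7, -0.1, -2.6]
opening: 0.434
grip_force: 30.0
```

Emit:
move_arm(plan=[[[0,0,0],[0,0,0.0015],-1],[[0,0,0],[0,0,0.0015],-1],[[0,0,0],[0,0,0.0015],0.0],[[0,0,0],[0,0,0.0015],0.2],[[0,0,0],[0,0,0.0015],0.2]])

```text
t: 14.3
eef_pos: [676.2, -135.8, 14.6]
tcp_rot: [-3.142, 0.0, 1.484]
ft_force: [-0.2, 0.3, -0.6]
opening: 0.594
grip_force: 0.0
```

Emit:
move_arm(plan=[[[0,0,0],[0,0,-0.02],0.2],[[0,0,0],[0,0,-0.07],0.3],[[0,0,0],[0,0,-0.13],0.3],[[0,0,0],[0,0,-0.185],0.3],[[0,0,0],[0,0,-0.185],0.3]])

```text
t: 14.92
eef_pos: [677.7, -136.2, 206.1]
tcp_rot: [3.132, 0.002, 1.484]
ft_force: [0.3, -0.1, -0.5]
opening: 0.646
grip_force: 0.0
```

```bash
python3 -c "
from h import *
c,img,r=look('wrist',dict(dial_gauge=(676.7,-135.2,1.48)),z=10)
st(); rel((452,-93,200,.92))"
```

```text
dial_gauge 0.72 pose [ 675.82 -136.92    1.5 ] err 0.034 touches border False
t 15.03 [ 676.  -135.7  200.8] [3.14  0.    1.484] F [ 1.   0.3 -0.7] open 61.6 grip 0.0
turn [0.1, -0.0, 32.3] shift [0.0232, -0.2269, 0.0005]
```

Emit:
move_arm(plan=[[[0,0,8],[0.005,-0.055,0],0.3],[[0,0,17],[0.012,-0.115,0],0.3],[[0,0,26],[0.017,-0.17,0],0.3],[[0,0,32.3],[0.023,-0.215,0],0.3],[[0,0,32.3],[0.023,-0.227,0],0.3]])

```text
t: 15.65
eef_pos: [449.6, -92.5, 199.0]
tcp_rot: [-3.139, 0.001, 0.92]
ft_force: [1.4, -0.3, 0.1]
opening: 0.651
grip_force: 0.0
```

Emit:
move_arm(plan=[[[0,0,0],[0,0,0],0.0],[[0,0,0],[0,0,0],0.0],[[0,0,0],[0,0,0],0.0]])

```text
t: 16.02
eef_pos: [452.8, -93.4, 199.2]
tcp_rot: [-3.141, 0.0, 0.921]
ft_force: [0.4, 0.5, -0.0]
opening: 0.503
grip_force: 0.0
```

```bash
python3 -c "
from h import *
c,img,r=look('wrist',dict(chuck_key=(452,-93,.92)))
st(); p=r['chuck_key']; rel((p[0],p[1],4,p[2]))
cv2.imwrite('pics/w6.png',img[:,:,::-1])"
```

```text
chuck_key 0.88 pose [450.34 -94.09   0.9 ] err 0.039 touches border False
t 16.12 [452.5 -93.4 199.3] [-3.141  0.     0.921] F [ 0.3 -0.  -0.2] open 47.6 grip 0.0
turn [-0.0, 0.0, 1.0] shift [-0.0018, -0.0012, 0.1953]
```

View pics/w6.png

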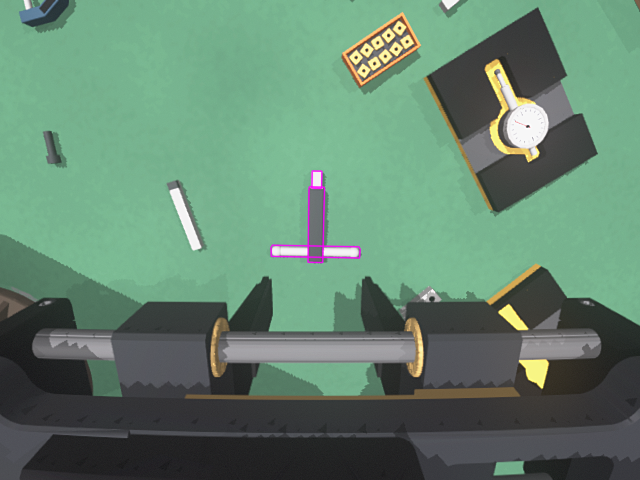

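Emit:
move_arm(plan=[[[0,0,1],[-0.0015,-0.001,0.06],0.0],[[0,0,1],[-0.0015,-0.001,0.12],0.0],[[0,0,1],[-0.0015,-0.001,0.165],0.0],[[0,0,1],[-0.0015,-0.001,0.188],0.0],[[0,0,1],[-0.0015,-0.001,0.1955],0.0]])

```text
t: 16.75
eef_pos: [450.1, -93.7, 2.8]
tcp_rot: [-3.139, 0.001, 0.903]
ft_force: [0.6, -0.0, 0.2]
opening: 0.502
grip_force: 0.0
```

Emit:
move_arm(plan=[[[0,0,0],[0,0,0],-0.3],[[0,0,0],[0,0,0],-0.6],[[0,0,0],[0,0,0],-1],[[0,0,0],[0,0,0],-1],[[0,0,0],[0,0,0],-1]])

```text
t: 17.38
eef_pos: [450.7, -94.0, 4.7]
tcp_rot: [3.14, -0.0, 0.903]
ft_force: [-0.6, 0.5, 7.8]
opening: 0.164
grip_force: 30.0
```

```bash
python3 -c "
from h import *
st(); rel((544.1,380.5,110,1.44))"
```

```text
t 17.38 [450.7 -94.    4.7] [ 3.14  -0.     0.903] F [-0.6  0.5  7.8] open 15.6 grip 30.0
turn [0.1, 0.0, -30.8] shift [0.4304, -0.2204, -0.1054]
```

Emit:
move_arm(plan=[[[0,0,0],[0,0,-0.02],-1],[[0,0,0],[0,0,-0.06],-1],[[0,0,0],[0,0,-0.106],-1],[[0,0,-5],[0.045,-0.023,-0.106],-1],[[0,0,-12],[0.095,-0.049,-0.106],-1]])

```text
t: 18.0
eef_pos: [471.1, 11.7, 110.9]
tcp_rot: [3.14, -0.001, 1.114]
ft_force: [0.4, -0.5, -1.0]
opening: 0.164
grip_force: 30.0
```

```bash
python3 -c "
from h import *
st(); rel((544.1,380.5,110,1.44))"
```

```text
t 18.0 [471.1  11.7 110.9] [ 3.140e+00 -1.000e-03  1.114e+00] F [ 0.4 -0.5 -1. ] open 15.6 grip 30.0
turn [0.1, -0.0, -18.7] shift [0.3631, -0.0972, 0.001]
```

Emit:
move_arm(plan=[[[0,0,-4],[0.055,-0.015,0],-1],[[0,0,-8],[0.11,-0.03,0],-1],[[0,0,-12],[0.165,-0.044,0],-1],[[0,0,-16],[0.22,-0.059,0],-1],[[0,0,-18.7],[0.275,-0.074,0],-1]])

```text
t: 18.62
eef_pos: [525.9, 292.3, 110.1]
tcp_rot: [-3.141, 0.0, 1.441]
ft_force: [1.8, -0.1, -2.4]
opening: 0.164
grip_force: 30.0
```

```bash
python3 -c "
from h import *
st(); rel((544.1,380.5,110,1.44))"
```

```text
t 18.62 [525.9 292.3 110.1] [-3.141  0.     1.441] F [ 1.8 -0.1 -2.4] open 15.6 grip 30.0
turn [-0.0, 0.0, 0.0] shift [0.0898, 0.0066, 0.0001]
```

Emit:
move_arm(plan=[[[0,0,0],[0.04,0.003,0],-1],[[0,0,0],[0.08,0.006,0],-1],[[0,0,0],[0.09,0.0066,0],-1],[[0,0,0],[0.09,0.0066,0],-1],[[0,0,0],[0.09,0.0066,0],-1]])

```text
t: 19.25
eef_pos: [544.2, 377.6, 110.1]
tcp_rot: [-3.141, 0.001, 1.438]
ft_force: [-0.2, 0.1, -2.3]
opening: 0.162
grip_force: 30.0
```

```bash
python3 -c "
from h import *
c=eyes.read_camera('wrist'); z=readout.state()['eef_pos'][2]-4.5
q=eyes.cut_out(c,'chuck_key')
if q: print(q[0]['score'],fit(c,q[0]['mask'],'chuck_key',(544.1,380.5,1.44),z))
img=c['img'].copy(); overlay(img,c,'key_foam',(544.1,380.5,1.44));
st(); rel((544.1,380.5,15,1.44))
cv2.imwrite('pics/w7.png',img[:,:,::-1])"
```

```text
0.69 (array([543.53546974, 377.85527104,   1.43972075]), np.float64(1.088671085742517))
t 19.35 [544.5 377.7 110.3] [-3.141  0.     1.438] F [ 1.1  0.  -2.2] open 15.9 grip 30.0
turn [-0.0, 0.0, -0.1] shift [0.0028, -0.0008, 0.0953]
```

View pics/w7.png

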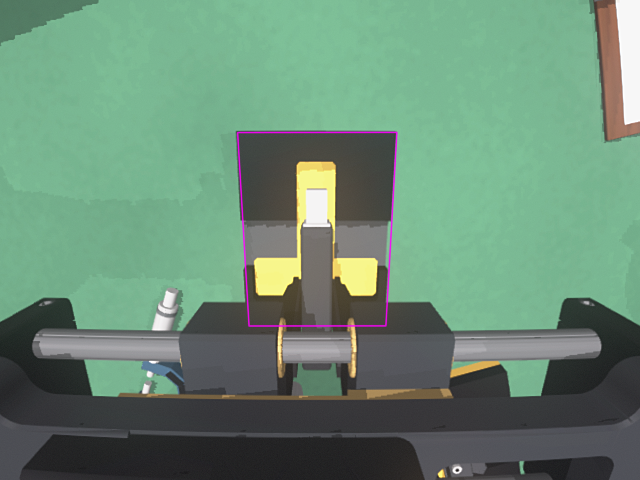

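Emit:
move_arm(plan=[[[0,0,0],[0.0028,-0.0006,0.05],-1],[[0,0,0],[0.0028,-0.0006,0.075],-1],[[0,0,0],[0.0028,-0.0006,0.088],-1],[[0,0,0],[0.0028,-0.0006,0.094],-1],[[0,0,0],[0.0028,-0.0006,0.095],-1]])

```text
t: 19.98
eef_pos: [544.6, 381.6, 15.7]
tcp_rot: [3.141, -0.0, 1.438]
ft_force: [0.3, 0.4, -1.0]
opening: 0.164
grip_force: 30.0
```

Emit:
move_arm(plan=[[[0,0,0],[0,0,0],-1],[[0,0,0],[0,0,0],-1]])

```text
t: 20.23
eef_pos: [544.5, 381.8, 15.8]
tcp_rot: [3.141, -0.001, 1.439]
ft_force: [0.6, -0.0, -2.9]
opening: 0.167
grip_force: 30.0
```

Emit:
move_arm(plan=[[[0,0,0],[0,0,0.0015],-1],[[0,0,0],[0,0,0.0015],-1],[[0,0,0],[0,0,0.0015],-0.5],[[0,0,0],[0,0,0.0015],-0.3],[[0,0,0],[0,0,0.0015],-0.3]])

```text
t: 20.85
eef_pos: [544.2, 381.6, 13.5]
tcp_rot: [3.142, 0.0, 1.439]
ft_force: [0.8, 0.4, -0.5]
opening: 0.34
grip_force: 0.0
```

Emit:
move_arm(plan=[[[0,0,0],[0,0,-0.02],-0.2],[[0,0,0],[0,0,-0.07],0],[[0,0,0],[0,0,-0.13],0],[[0,0,0],[0,0,-0.185],0],[[0,0,0],[0,0,-0.185],0]])

```text
t: 21.48
eef_pos: [545.5, 382.5, 204.9]
tcp_rot: [3.134, -0.005, 1.439]
ft_force: [1.6, -0.0, -0.7]
opening: 0.5
grip_force: 0.0
```

```bash
python3 -c "
from h import *
c,img,r=look('wrist',dict(chuck_key=(544,381,1.44)),z=10)
st(); rel((386,301,200,1.06))"
```

```text
chuck_key 0.62 pose [543.48 381.67   1.44] err 0.045 touches border False
t 21.57 [544.  381.6 199.7] [ 3.140e+00 -1.000e-03  1.439e+00] F [ 0.3  0.1 -0.7] open 47.5 grip 0.0
turn [0.1, -0.1, 21.7] shift [-0.1006, -0.146, -0.0005]
```

Emit:
move_arm(plan=[[[0,0,7],[-0.03,-0.044,0],0],[[0,0,14],[-0.06,-0.088,0],0],[[0,0,21.7],[-0.09,-0.131,0],0],[[0,0,21.7],[-0.1,-0.146,0],0],[[0,0,21.7],[-0.1,-0.146,0],0]])

```text
t: 22.2
eef_pos: [385.3, 301.3, 198.1]
tcp_rot: [-3.141, 0.001, 1.06]
ft_force: [0.0, -0.6, -0.2]
opening: 0.502
grip_force: 0.0
```

Emit:
move_arm(plan=[[[0,0,0],[0,0,0],0],[[0,0,0],[0,0,0],0]])

```text
t: 22.45
eef_pos: [387.0, 302.0, 198.1]
tcp_rot: [-3.141, 0.001, 1.06]
ft_force: [-0.1, 0.4, 0.6]
opening: 0.499
grip_force: 0.0
```

```bash
python3 -c "
from h import *
c,img,r=look('wrist',dict(micrometer=(386,301,1.06)))
st(); p=r['micrometer']; a=p[2]; rel((p[0]+3*np.cos(a),p[1]+3*np.sin(a),4,a))
cv2.imwrite('pics/w8.png',img[:,:,::-1])"
```

```text
micrometer 0.58 pose [385.06 300.65   1.05] err 0.117 touches border False
t 22.55 [386.7 301.9 198.2] [-3.141e+00  1.000e-03  1.060e+00] F [ 0.4 -0.1  0.3] open 47.7 grip 0.0
turn [-0.0, 0.0, 0.3] shift [0.0012, -0.0008, 0.1942]
```

View pics/w8.png

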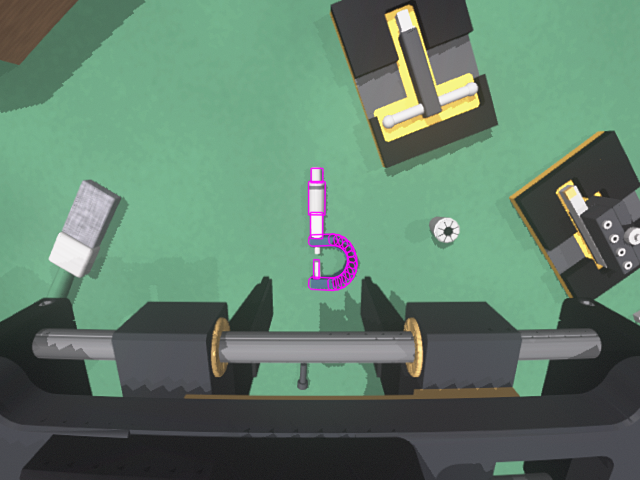

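Emit:
move_arm(plan=[[[0,0,0.3],[0.0015,-0.0008,0.06],0.0],[[0,0,0.3],[0.0015,-0.0008,0.12],0.0],[[0,0,0.3],[0.0015,-0.0008,0.165],0.0],[[0,0,0.3],[0.0015,-0.0008,0.188],0.0],[[0,0,0.3],[0.0015,-0.0008,0.1945],0.0]])

```text
t: 23.18
eef_pos: [386.1, 303.2, 2.6]
tcp_rot: [-3.14, 0.002, 1.055]
ft_force: [0.4, 1.1, -0.2]
opening: 0.501
grip_force: 0.0
```

Emit:
move_arm(plan=[[[0,0,0],[0,0,0],-0.3],[[0,0,0],[0,0,0],-0.6],[[0,0,0],[0,0,0],-1],[[0,0,0],[0,0,0],-1],[[0,0,0],[0,0,0],-1]])

```text
t: 23.8
eef_pos: [386.7, 303.6, 4.6]
tcp_rot: [3.141, -0.001, 1.055]
ft_force: [-0.8, 0.0, 6.4]
opening: 0.128
grip_force: 30.7
```

```bash
python3 -c "
from h import *
st(); a=1.65; T=(562.8+3*np.cos(a),-364.2+3*np.sin(a),110,a); print(T)
s=readout.state(); p=s['eef_pos']
rel((p[0],p[1],110,1.05),(500,120,110,1.05),T)"
```

```text
t 23.8 [386.7 303.6   4.6] [ 3.141e+00 -1.000e-03  1.055e+00] F [-0.8  0.   6.4] open 12.2 grip 30.7
(np.float64(562.5626373335798), np.float64(-361.20940491463824), 110, 1.65)
turn [0.0, -0.1, 0.3] shift [0.0001, 0.0001, -0.1054]
turn [0.0, -0.1, 0.3] shift [-0.1037, 0.1892, -0.1053]
turn [0.1, -0.0, -34.1] shift [-0.4914, 0.481, -0.1055]
```

Emit:
move_arm(plan=[[[0,0,0],[0,0,-0.015],-1],[[0,0,0],[0,0,-0.045],-1],[[0,0,0],[0,0,-0.09],-1],[[0,0,0],[0,0,-0.106],-1],[[0,0,0],[-0.02,0.02,-0.106],-1]])

```text
t: 24.42
eef_pos: [394.1, 276.9, 112.3]
tcp_rot: [3.14, -0.003, 1.057]
ft_force: [0.3, -1.1, -2.5]
opening: 0.126
grip_force: 30.7
```

Emit:
move_arm(plan=[[[0,0,-3],[-0.036,0.035,0],-1],[[0,0,-6],[-0.072,0.07,0],-1],[[0,0,-9],[-0.108,0.105,0],-1],[[0,0,-12],[-0.144,0.14,0],-1],[[0,0,-15],[-0.18,0.176,0],-1]])

```text
t: 25.05
eef_pos: [458.2, 31.1, 110.9]
tcp_rot: [3.141, -0.0, 1.318]
ft_force: [0.8, 0.0, -1.9]
opening: 0.13
grip_force: 30.7
```

```bash
python3 -c "
from h import *
st(); rel((562.5,-361.2,110,1.65))"
```

```text
t 25.05 [458.2  31.1 110.9] [ 3.141 -0.     1.318] F [ 0.8  0.  -1.9] open 12.4 grip 30.7
turn [0.0, 0.0, -19.0] shift [-0.3539, 0.199, 0.001]
```

Emit:
move_arm(plan=[[[0,0,-4],[-0.046,0.026,0],-1],[[0,0,-8],[-0.092,0.052,0],-1],[[0,0,-12],[-0.138,0.078,0],-1],[[0,0,-16],[-0.184,0.104,0],-1],[[0,0,-19],[-0.23,0.129,0],-1]])

```text
t: 25.68
eef_pos: [525.2, -224.0, 111.0]
tcp_rot: [3.142, 0.0, 1.65]
ft_force: [0.0, 0.3, -1.8]
opening: 0.129
grip_force: 30.7
```

```bash
python3 -c "
from h import *
st(); rel((562.5,-361.2,110,1.65))"
```

```text
t 25.68 [ 525.2 -224.   111. ] [3.142 0.    1.65 ] F [ 0.   0.3 -1.8] open 12.2 grip 30.7
turn [0.0, 0.0, -0.0] shift [-0.1397, 0.0264, 0.001]
```

Emit:
move_arm(plan=[[[0,0,0],[-0.05,0.01,0],-1],[[0,0,0],[-0.1,0.019,0],-1],[[0,0,0],[-0.13,0.0245,0],-1],[[0,0,0],[-0.1397,0.0264,0],-1],[[0,0,0],[-0.1397,0.0264,0],-1]])

```text
t: 26.3
eef_pos: [561.9, -359.1, 110.3]
tcp_rot: [-3.141, -0.0, 1.648]
ft_force: [-0.7, 0.5, -1.7]
opening: 0.13
grip_force: 30.7
```

Emit:
move_arm(plan=[[[0,0,0],[0,0,0],-1],[[0,0,0],[0,0,0],-1]])

```text
t: 26.55
eef_pos: [562.3, -358.5, 110.5]
tcp_rot: [-3.142, -0.0, 1.649]
ft_force: [-0.4, 0.9, -1.4]
opening: 0.129
grip_force: 30.7
```

```bash
python3 -c "
from h import *
c=eyes.read_camera('wrist'); s=readout.state(); z=s['eef_pos'][2]-4.6; a=s['tcp_rot'][2]
img=c['img'].copy(); overlay(img,c,'mic_foam',(562.8,-364.2,1.65)); overlay(img,c,'micrometer',(s['eef_pos'][0]-3*np.cos(a),s['eef_pos'][1]-3*np.sin(a),a),z)
st(); rel((562.5,-361.2,15,1.65))
cv2.imwrite('pics/w9.png',img[:,:,::-1])"
```

```text
t 26.6 [ 562.3 -358.7  110.4] [-3.142 -0.     1.649] F [ 0.  -0.2 -1.5] open 12.2 grip 30.7
turn [-0.0, -0.0, -0.1] shift [-0.0025, -0.0, 0.0954]
```

View pics/w9.png

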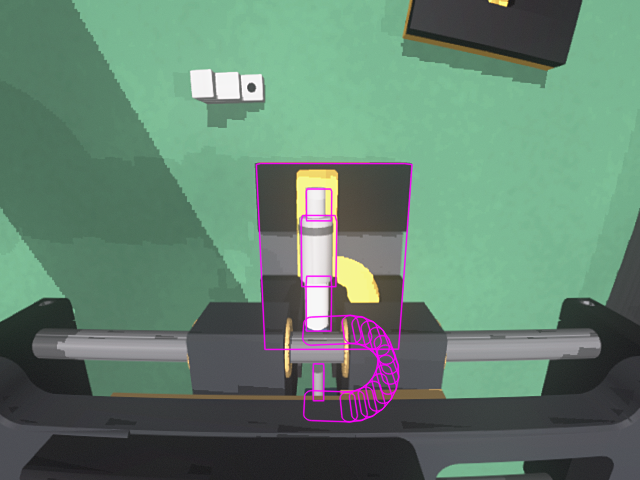

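Emit:
move_arm(plan=[[[0,0,0],[-0.0025,0,0.05],-1],[[0,0,0],[-0.0025,0,0.075],-1],[[0,0,0],[-0.0025,0,0.088],-1],[[0,0,0],[-0.0025,0,0.094],-1],[[0,0,0],[-0.0025,0,0.095],-1]])

```text
t: 27.22
eef_pos: [562.8, -362.1, 15.7]
tcp_rot: [3.141, 0.001, 1.648]
ft_force: [-0.8, -0.1, -1.3]
opening: 0.132
grip_force: 30.7
```

Emit:
move_arm(plan=[[[0,0,0],[0,0,0],-1],[[0,0,0],[0,0,0.001],-1],[[0,0,0],[0,0,0.001],-1]])

```text
t: 27.6
eef_pos: [562.8, -362.2, 14.7]
tcp_rot: [3.141, 0.001, 1.648]
ft_force: [-0.6, 0.1, 1.1]
opening: 0.129
grip_force: 30.7
```

Contact made; release, rise, and check.

Emit:
move_arm(plan=[[[0,0,0],[0,0,0],-0.6],[[0,0,0],[0,0,0],-0.4],[[0,0,0],[0,0,0],-0.4],[[0,0,0],[0,0,0],-0.4],[[0,0,0],[0,0,0],-0.4]])

```text
t: 28.22
eef_pos: [562.5, -362.0, 14.1]
tcp_rot: [-3.142, 0.0, 1.648]
ft_force: [-0.7, -0.2, 0.3]
opening: 0.3
grip_force: 0.0
```

Emit:
move_arm(plan=[[[0,0,0],[0,0,-0.02],-0.4],[[0,0,0],[0,0,-0.07],-0.2],[[0,0,0],[0,0,-0.13],0],[[0,0,0],[0,0,-0.185],0],[[0,0,0],[0,0,-0.185],0]])

```text
t: 28.85
eef_pos: [563.7, -362.9, 205.5]
tcp_rot: [3.135, 0.006, 1.648]
ft_force: [-0.2, -0.3, -1.6]
opening: 0.499
grip_force: 0.0
```

```bash
python3 -c "
from h import *
c,img,r=look('wrist',dict(micrometer=(562.8,-364.2,1.65)),z=10)
cv2.imwrite('pics/w10.png',img[:,:,::-1])
st()
c,img,r=look('top',dict(chuck_key=(544,381,1.44),dial_gauge=(676,-136,1.48),tool_holder=(655,145,1.73)),z=10)
look('top',dict(insert_box=(605,4,0),collet=(506,232,0)))"
```

```text
micrometer 0.96 pose [ 561.49 -364.75    1.65] err 0.107 touches border False
t 28.95 [ 562.3 -361.9  200.3] [3.140e+00 1.000e-03 1.648e+00] F [ 0.4  0.2 -0.4] open 47.1 grip 0.0
chuck_key 0.79 pose [545.32 382.18   1.45] err 0.297 touches border False
dial_gauge 0.56 pose [ 677.56 -134.3     1.45] err 0.048 touches border False
tool_holder 0.69 pose [656.92 144.81   1.74] err 0.012 touches border False
insert_box 0.86 pose [ 6.0501e+02  4.1400e+00 -1.1000e-01] err 0.053 touches border False
collet 0.56 pose [5.0212e+02 2.3367e+02 1.7000e-01] err 0.041 touches border False
```

View pics/w10.png

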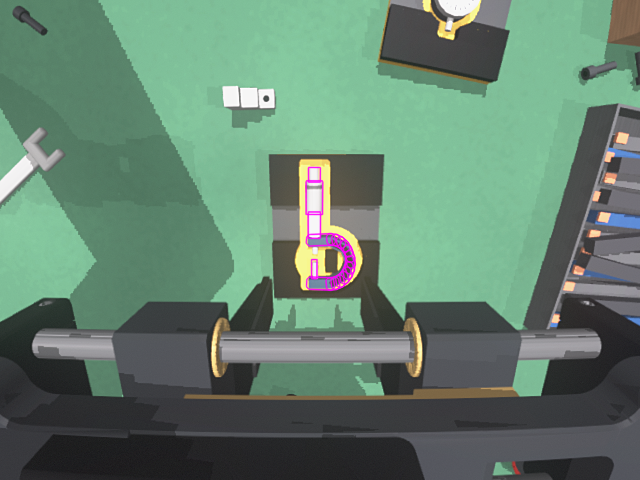

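The micrometer lies in its bay at pixel (315, 230), its frame around the centre island at (331, 260). The camera fits put all four tools within about 2 mm of their inserts' origins, and the box and collet have not moved.

```bash
python3 -c "
from cell import env
print(env.job_done())"
```

```text
the job is handed in; nothing more can be done
None
```

All four tools were set down in their foam inserts, each measured within about 2 mm of its place. The insert box was measured where it began and the collet looked undisturbed. The job is handed in at about 29 s; no verdict came back.

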